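Open the bypass, pull the drip-line filter cassette and hold it up

TASK

Turn the red handle of the bypass valve to the green half-open mark (45 degrees) so the plants keep being fed, and leave it there. Then pinch the two orange catches of the filter cassette together, lift the cassette straight up out of its housing until its lower edge is at least 30 mm clear above the housing, and finish while still holding it there over the housing, upright, still and with both catches squeezed. Leave the potted seedling, the white bottle and the green tray where they stand.

Things in the scene. Friction and masses are not known exactly. Their poses are not given: they have to be found in the camera images.
- valve_unit: Bypass valve, fixed to the bench: light grey upright valve body with a round black dial (96 mm across, top 70 mm above the bench) and a grey pipe along its y axis (curved down to the bench at y = +-75 mm, pipe top 52 mm up). Origin on the bench under the handle's turning axis; z up. The dial carries a green mark 45 degrees counter-clockwise (seen from above) from the unit's +x axis, and thin grey marks at 0 and 90 degrees.
- valve_handle (a joint): Angle of the valve handle in rad: 0 = closed (white tip over the unit's +x axis, bar across the pipe), grows counter-clockwise seen from above, 0.785 = half open (white tip at the green mark), 1.571 = fully open (bar along the pipe). Stops at 0 and 1.571. It turns stiffly (0.15 N m friction) and stays where it is left.
- valve_grip (a point): Centre of the red handle bar, on its vertical turning axis, 94 mm above the bench. The bar is 70 mm long, 14 mm wide, 24 mm high (82 to 106 mm above the bench), one end white. The point's x axis points along the bar to the white tip, its z axis up. Below the bar there is only a 12 mm stem down to the dial at 70 mm.
- filter_unit: Dark grey filter housing fixed to the bench, 110 x 84 x 75 mm (x, y, z), open at the top, pipe stubs at its +-x ends. Origin at the centre of its underside on the bench, z up. Ledges inside its +-y edges hold the cassette's catches down.
- cassette_center (a point): Centre of the loose white filter cassette (60 x 36 mm in plan, 112 mm high, 0.15 to 0.35 kg), half-way up: 56 mm above its lower edge. Seated, the lower edge is 10 mm and this point 66 mm above the bench. Cassette x, y, z axes; z up, y through the two catches. About 1 mm of play in the housing.
- cassette_grip (a point): Point midway between the finger pads of the two orange catches, 88 mm above the cassette's lower edge (98 mm above the bench when seated, 23 mm above the housing top). Same axes as the cassette. Each pad is 24 mm wide (x) and 40 mm high (68 to 108 mm above the lower edge), outer faces at y = +-26 mm at rest (52 mm across) and +-20 mm squeezed (40 mm across). The cassette's top is 24 mm above this point.
- catch_left (a joint): Inward travel of the catch on the cassette's +y side, m: 0 = at rest, latched under the housing's ledge, 0.006 = fully squeezed against its stop (a spring resists with 2.4 N at rest, 6 N fully in). It frees the ledge at about 0.005.
- catch_right (a joint): The same for the catch on the -y side: 0 = latched, 0.006 = fully squeezed.
- cassette: The filter cassette with its catches; origin at the centre of its lower edge (underside), z up.
- pot: Bystander: small black plant pot with a green seedling, 92 mm across, about 150 mm high, loose; origin at its foot.
- bottle: Bystander: white bottle with a blue cap, 64 mm across, 150 mm high, loose; origin at its foot.
- tray: Bystander: green open tray, 120 x 90 x 35 mm, loose; origin under its centre.

How it is judged:
By the outcome, as a careful person would: the job done as asked, in the order asked, and still so for the second after the job is handed in, while the arm keeps its last pose, push and grip.
It also fails if it takes over 48 s, if anything falls off the work surface, if the arm or the gripper's body presses on something with over 40 N, if the wrist force passes 120 N, or if a joint passes its speed limit or range.

ROBOT

A 7-joint arm with a two-finger parallel gripper is mounted at the origin on the work surface. World frame = base frame: x ahead of the robot, y to its left, z up, the work surface at z = 0. Lengths are in m, angles in rad, forces in N, time in s.
With the tool pointing down it reaches from about 0.425 to 0.925 m from the base axis. Payload 6.8 kg.
Tool frame: the origin (TCP) lies on the front face of the gripper's body, between the roots of the fingers; the fingertips stand 73 mm ahead of it and the grasp point (between the pads) lies 54 mm ahead of it; z points along the fingers, y is the direction in which the jaws open and shut (so a half turn about z gives the same grasp; the last joint's range is limited). The gripper opens to 85 mm and grips with 20 to 120 N. Pads are 22 mm wide; open, the fingers measure 114 mm over their backs; the gripper's body (76 mm by 85 mm) begins 54 mm behind the grasp point. The pads swing forward as they close: fully open they stand 13 mm farther back than shut.
Start: joints at [1.165, 0.477, 0.022, 1.555, -0.011, 1.109, -0.083], TCP at [0.198, -0.645, 0.304] pointing down, gripper open.
Joint ranges: [-2.96, 2.96], [-0.34, 2.1], [-1.41, 1.46], [0.24, 2.44], [-1.37, 4.51], [0.17, 1.92], [-2.96, 2.96]. Speed limits (rad/s): [2.39, 2.39, 3.14, 3.14, 3.14, 3.14, 3.14].

INTERFACE

Orientations are given as a unit quaternion [w, x, y, z].
In Python, from station import get_obs, read_camera, hand_in, spot_in, cut_out, spot_point gives the robot as it stands. The module is installed in compiled form; this text tells all that it offers.
- The arm moves only by the tool move_arm, never from a script. Its arguments are lists of equal length, an entry for each row: "gripper": the opening, from 0 (shut) to 1 (fully open); "xyz": the shift along the tool's x, y, z in cm, a list of three; "twist": the turn about the tool's z in rad. A call has 1 to 5 rows; each row is the pose to reach, as a shift and turn from the pose commanded when the call began, along the tool's axes at that moment; what a row does not reach only later rows make up. A row lasts 1/12 s, in which the tool goes at most 41.7 mm and 7.16 degrees, less where a joint would pass 70% of its speed; a pose out of reach is approached as far as the arm can. A call with a gripper value outside its range is refused whole. The fingers move at their own pace and stop on an object; "squeeze" is the grip in N (left out, the last holds). Time passes only in rows, so rows that repeat a pose let the fingers close. It gives the time, the measured TCP pose, the force and the opening at its end, in the units of the state.
- get_obs(): the state, without advancing time (a new reading comes with each control period).
- read_camera(name): name is "scene" or "side" or "wrist"; returns a dict with "pixels" (480x640x3 uint8, red, green, blue), "fx", "fy", "cx", "cy" (pixels), "R" (3x3) and "t" (3): a world point X has camera coordinates R X + t. Camera axes: x right, y down, z forward; pixel columns grow to the right and rows downward; lengths in m; the calibration is good to about 2 mm. A picture is of the moment at which its call begins. There is no depth.
- hand_in(): hands the job in, once; it reports no verdict.
Trained networks look in the newest picture that a camera, given by its name, has taken for a name from the list of things; names that differ only in an ending like _2 or _b are one class to them, and where a whole thing is asked for, a point or a joint stands for the part that bears it (a point fixed in the world has none). Each returns a list of dicts, best first, with "p" (0 to 1); they miss things now and then, are a little off and sometimes report something else, mostly with a low value. They report only what shows in the picture. A call takes as long as a camera call.
- spot_in(query, camera): "centre" ([x, y, z] in m, in world coordinates, good to about 4 mm: the middle of the surface that is visible of it).
- cut_out(query, camera): "pixels" (480x640 bool, what is visible of it).
- spot_point(query, camera): "centre" ([x, y, z] in m, in world coordinates, good to about 4 mm: a listed point, or the origin of a listed thing).
The state is a dict: "t": time; "q": joint angles; "joint_vel": joint speeds; "joint_torque": joint torques, N m; "eef_pos": TCP position; "tool_rot": TCP orientation; "contact_force": force on the tool from outside, world axes, zero at the start; "torque": the same for the moment, N m; "gripper_width": opening from 0.0 (shut) to 1.0 (fully open).
Only numpy, scipy, OpenCV 4.12 (cv2) and the standard library are available. Lean on these libraries where they do the work, as an engineer would, in place of code of your own. Each camera call takes 0.05 s, during which the arm holds its last target.

## Working session

There is one attempt and no reset: what is moved stays moved. The work goes in short steps, Python scripts to look and compute and a tool call to move; the robot and the scene stay as the last step left them, time stands still between calls to the robot, and variables do not carry over. Pictures are saved under pics/ and viewed, and the job is handed in when it is done.

Besides the shell and the picture viewer there is one more tool, called after ">>>" as name(argument=value, ...) on one line, values as JSON. move_arm: Moves the arm, as the interface text tells. Its arguments: {"type":"object","properties":{"gripper":{"type":"array","items":{"type":"number"}},"xyz":{"type":"array","items":{"type":"array","items":{"type":"number"}}},"twist":{"type":"array","items":{"type":"number"}},"squeeze":{"type":"number"}},"required":["gripper","xyz","twist"]}

```bash
mkdir -p pics; cat > h.py <<'E'
import numpy as np, cv2
from station import *
def snap(n,f):
    c=read_camera(n); cv2.imwrite('pics/'+f,c['pixels'][:,:,::-1]); return c
def tri(c1,p1,c2,p2):
    P=[np.diag([1,1,1])@np.array([[c['fx'],0,c['cx']],[0,c['fy'],c['cy']],[0,0,1]])@np.c_[c['R'],c['t']] for c in(c1,c2)]
    X=cv2.triangulatePoints(P[0],P[1],np.array(p1,float).reshape(2,1),np.array(p2,float).reshape(2,1))[:,0]; return X[:3]/X[3]
def proj(c,X):
    y=np.array(c['R'])@X+np.array(c['t']); return c['fx']*y[0]/y[2]+c['cx'],c['fy']*y[1]/y[2]+c['cy']
E
python3 - <<'E'
from h import *
o=get_obs(); print({k:np.round(v,3) for k,v in o.items()})
for n in('scene','side'): snap(n,n+'1.png')
for n in('scene','side'):
  for q in('valve_unit','valve_grip','filter_unit','cassette_center','cassette_grip','pot','bottle','tray'):
    print(n,q,[(np.round(d['centre'],3).tolist(),round(d['p'],2)) for d in spot_point(q,n)[:2]])
print(get_obs()['t'])
E
```

```text
{'t': np.float64(0.0), 'q': array([ 1.165,  0.478,  0.022,  1.556, -0.011,  1.109, -0.083]), 'joint_vel': array([-0.001,  0.001,  0.   ,  0.001,  0.   ,  0.001,  0.001]), 'joint_torque': array([ 1.0000e-03, -5.9645e+01,  1.6080e+00, -2.8119e+01,  1.2000e-02,
        9.0000e-03,  0.0000e+00]), 'eef_pos': array([ 0.198, -0.645,  0.303]), 'tool_rot': array([-0.001,  0.989,  0.148, -0.   ]), 'contact_force': array([-0.422, -0.532,  0.161]), 'torque': array([0.031, 0.007, 0.007]), 'gripper_width': np.float64(1.0)}
scene valve_unit [([0.585, -0.133, -0.0], 0.77)]
scene valve_grip [([0.577, -0.135, 0.096], 0.63)]
scene filter_unit [([0.519, 0.143, 0.003], 0.79)]
scene cassette_center [([0.52, 0.148, 0.067], 0.95), ([0.526, 0.142, 0.011], 0.32)]
scene cassette_grip [([0.518, 0.141, 0.098], 0.59)]
scene pot [([0.74, -0.015, 0.001], 0.69)]
scene bottle [([0.556, 0.475, -0.001], 0.86)]
scene tray [([0.513, -0.476, 0.002], 0.59)]
side valve_unit [([0.584, -0.136, 0.006], 0.57), ([0.558, 0.474, -0.002], 0.26)]
side valve_grip [([0.582, -0.133, 0.091], 0.54)]
side filter_unit [([0.521, 0.141, 0.002], 0.89), ([0.559, 0.473, -0.007], 0.74)]
side cassette_center [([0.515, 0.142, 0.066], 0.77)]
side cassette_grip [([0.522, 0.143, 0.097], 0.7)]
side pot [([0.738, -0.019, -0.004], 0.6)]
side bottle [([0.561, 0.476, -0.002], 0.92)]
side tray [([0.584, -0.131, 0.094], 0.62), ([0.585, -0.134, 0.006], 0.38)]
0.9
```

View pics/scene1.png

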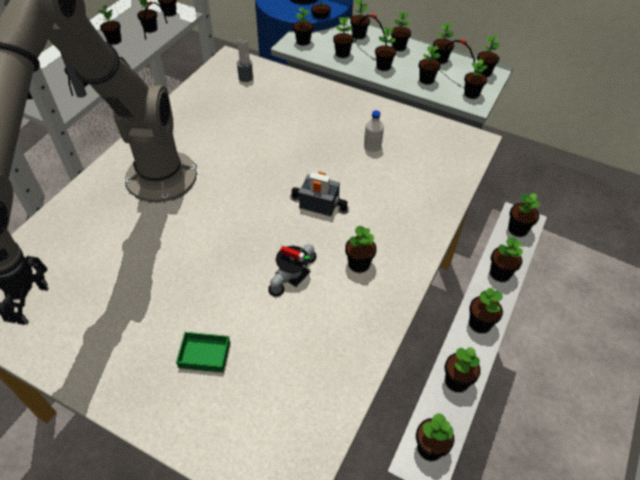

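View pics/side1.png

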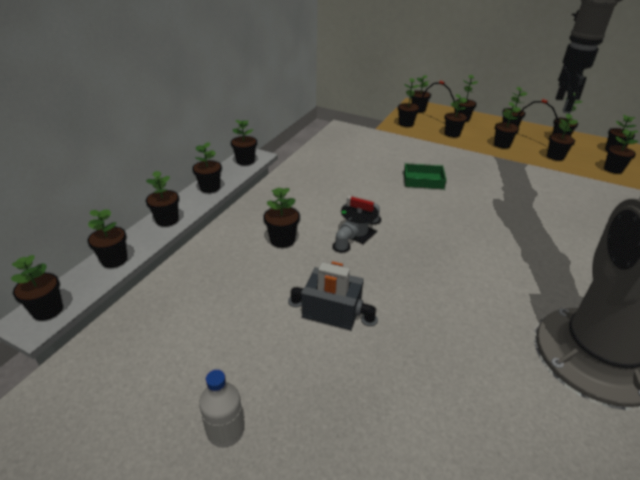

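The scene camera shows the valve at (293,258), cassette at (319,185), pot at (360,250), bottle at (373,130) and tray at (204,352). The side view and the networks agree. I'm moving above the valve to look with the wrist camera.

>>> move_arm(gripper=[1,1,1,1,1], xyz=[[3.3,-2.4,0],[6.6,-4.8,0],[9.9,-7.2,0],[13.2,-9.6,0],[16.5,-12,0]], twist=[0,0,0,0,0])

```text
t: 1.32
eef_pos: [0.3214, -0.4806, 0.3041]
tool_rot: [0.0, 0.989, 0.148, 0.0]
contact_force: [1.0, 0.3, 1.0]
gripper_width: 0.999
```

>>> move_arm(gripper=[1,1,1,1,1], xyz=[[3.3,-2.4,0],[6.6,-4.8,0],[9.9,-7.2,0],[13.2,-9.6,0],[16.5,-12,0]], twist=[0,0,0,0,0])

```text
t: 1.73
eef_pos: [0.444, -0.3174, 0.3043]
tool_rot: [0.0, 0.989, 0.148, 0.0]
contact_force: [0.7, -0.2, -0.1]
gripper_width: 0.999
```

>>> move_arm(gripper=[1,1,1,1,1], xyz=[[3.3,-2.4,0],[6.6,-4.8,0],[9.9,-7.2,0],[13.2,-9.6,0],[16.5,-12,0]], twist=[0,0,0,0,0])

```text
t: 2.15
eef_pos: [0.5666, -0.1542, 0.3042]
tool_rot: [0.0, 0.989, 0.148, 0.0]
contact_force: [0.2, -0.6, 0.4]
gripper_width: 1.003
```

```bash
python3 - <<'E'
from h import *
c=snap('wrist','w1.png')
o=get_obs(); print(o['t'],np.round(o['eef_pos'],4),np.round(o['tool_rot'],4))
print(-c['R'].T@c['t'], c['R'])
for q in('valve_unit','valve_grip'): print(q,[(np.round(d['centre'],3).tolist(),round(d['p'],2)) for d in spot_point(q,'wrist')[:2]])
E
```

```text
2.2 [ 0.5715 -0.1447  0.3045] [-0.0023  0.9881  0.1535  0.0028]
[ 0.6446122  -0.13209652  0.37276993] [[ 0.29351704 -0.9559533   0.00101433]
 [-0.90738138 -0.27826922  0.31500044]
 [-0.30084345 -0.09337838 -0.94909098]]
valve_unit [([0.583, -0.136, -0.001], 0.89)]
valve_grip [([0.58, -0.14, 0.092], 0.81)]
```

View pics/w1.png

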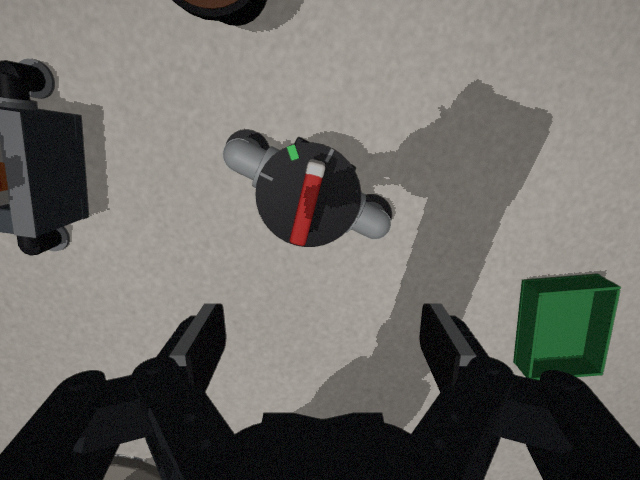

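The wrist view shows the handle with its white tip at (316,165) and red end at (299,240). The green mark is at (293,152) and the grey marks are at (331,155) and (265,178). I'll convert these to angles.

```bash
python3 - <<'E'
from h import *
c=read_camera('wrist')
o=get_obs(); print(o['t'],np.round(o['eef_pos'],4),np.round(o['tool_rot'],4))
cv2.imwrite('pics/w2.png',cv2.resize(c['pixels'][120:270,200:420,::-1],None,fx=3.6,fy=3.6,interpolation=cv2.INTER_CUBIC))
np.savez('w2.npz',**c)
E
```

```text
2.35 [ 0.5662 -0.1545  0.3038] [-1.000e-04  9.887e-01  1.499e-01 -0.000e+00]
```

View pics/w2.png

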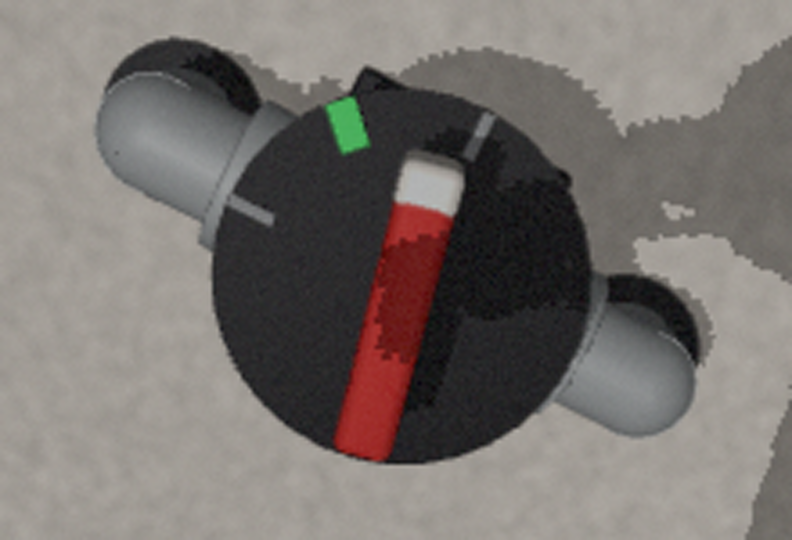

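```bash
python3 - <<'E'
from h import *
c=dict(np.load('w2.npz'))
def pl(p,z):
    u,v=p[0]/3.6+200,p[1]/3.6+120
    d=c['R'].T@np.array([(u-c['cx'])/c['fx'],(v-c['cy'])/c['fy'],1]); C=-c['R'].T@c['t']
    return C+d*(z-C[2])/d[2]
ang=lambda a,b:np.degrees(np.arctan2(b[1]-a[1],b[0]-a[0]))
t,r=pl((433,160),.106),pl((362,452),.106)
print('bar',t,r,(t+r)/2,ang(r,t),np.linalg.norm(t-r))
g=pl((340,100),.07),pl((357,152),.07);g0=pl((488,115),.07),pl((472,157),.07);g9=pl((228,198),.07),pl((272,222),.07)
for n,m in(('g',g),('0',g0),('90',g9)): print(n,m[0],m[1],ang(m[1],m[0]))
def inter(m,n):
    A=np.c_[(m[0]-m[1])[:2],-(n[0]-n[1])[:2]]; s=np.linalg.solve(A,(n[1]-m[1])[:2]); return m[1][:2]+s[0]*(m[0]-m[1])[:2]
print(inter(g,g0),inter(g0,g9),inter(g,g9))
# dial circle fit by extremes
P=np.array([pl(p,.07)[:2] for p in((213,270),(590,250),(400,464),(260,410),(540,400),(300,110),(540,150))])
A=np.c_[2*P,np.ones(len(P))];s=np.linalg.lstsq(A,(P**2).sum(1),rcond=None)[0];print('dial',s[:2],np.sqrt(s[2]+s[:2]@s[:2]))
ce=s[:2]
for n,m in(('g',g),('0',g0),('90',g9)): print(n,ang(ce,(m[0]+m[1])/2))
E
```

```text
bar [ 0.61812693 -0.13571993  0.106     ] [ 0.55001699 -0.13988344  0.106     ] [ 0.58407196 -0.13780169  0.106     ] 3.498087719287369 0.06823707256018838
g [ 0.62120454 -0.11120977  0.07      ] [ 0.61072336 -0.11850346  0.07      ] 34.83343418384271
0 [ 0.62853744 -0.14604297  0.07      ] [ 0.6179708 -0.1454333  0.07     ] -3.3021723001718026
90 [ 0.59060168 -0.09145207  0.07      ] [ 0.58817155 -0.10325978  0.07      ] 78.37043884463742
[ 0.57554245 -0.14298529] [ 0.57994346 -0.14323921] [ 0.58074012 -0.13936831]
dial [ 0.58263322 -0.13762563] 0.047864842229402314
g 34.337917516457445
0 -11.294095230655518
90 80.47985193436253
```

>>> move_arm(gripper=[1,1,1,1,1], xyz=[[1.0,-0.5,0],[2.1,-1.1,0],[2.1,-1.1,3],[2.1,-1.1,6],[2.1,-1.1,8]], twist=[0.12,0.24,0.24,0.24,0.24])

```text
t: 2.77
eef_pos: [0.5809, -0.1411, 0.2218]
tool_rot: [0.0, 1.0, 0.028, -0.001]
contact_force: [-0.6, 0.2, 0.3]
gripper_width: 1.0
```

```bash
python3 - <<'E'
from h import *
c=snap('wrist','w3.png')
c=snap('wrist','w3.png')
o=get_obs(); print(o['t'],np.round(o['eef_pos'],4),np.round(o['tool_rot'],4))
a=np.radians(3.5)
for k in(-.035,0,.035): print(proj(c,np.array([.583+k*np.cos(a),-.1377+k*np.sin(a),.106])))
E
```

```text
2.8667 [ 0.5795 -0.1409  0.2204] [-2.000e-04  9.996e-01  2.760e-02 -3.700e-03]
(np.float64(314.9419042809063), np.float64(318.7580125838571))
(np.float64(314.18509914635035), np.float64(265.7450834274732))
(np.float64(313.33543853660774), np.float64(206.227784119393))
```

View pics/w3.png

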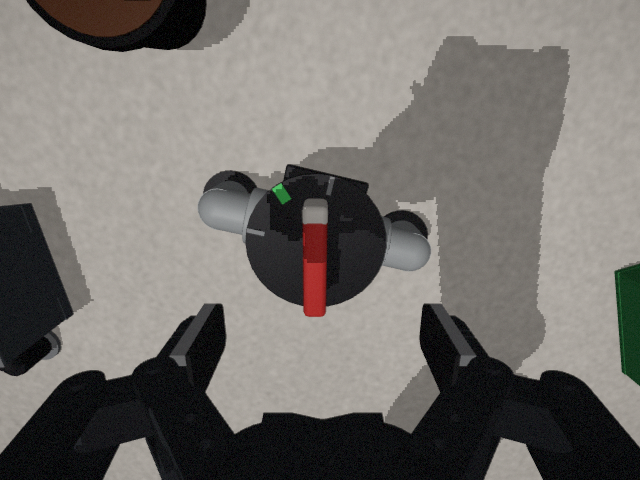

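The bar lies vertically in the picture at column 315, from row 200 to 316, as I predicted. The jaws are centred about 3 mm off, so I'll correct that and descend.

>>> move_arm(gripper=[1,1,1,1,1], xyz=[[0.2,-0.3,2],[0.2,-0.3,4],[0.2,-0.3,5.5],[0.2,-0.3,6.5],[0.2,-0.3,6.9]], twist=[0,0,0,0,0])

```text
t: 3.28
eef_pos: [0.584, -0.1372, 0.1547]
tool_rot: [0.0, 1.0, 0.028, -0.0]
contact_force: [0.1, -0.3, -0.3]
gripper_width: 1.004
```

>>> move_arm(gripper=[0.5,0.3,0.1,0,0], xyz=[[0,0,0],[0,0,0],[0,0,0],[0,0,0],[0,0,0]], twist=[0,0,0,0,0], squeeze=50)

```text
t: 3.7
eef_pos: [0.5847, -0.1362, 0.1557]
tool_rot: [0.0, 1.0, 0.029, 0.001]
contact_force: [0.7, -0.3, 0.2]
gripper_width: 0.298
```

>>> move_arm(gripper=[0,0,0,0,0], xyz=[[0,0,0],[0,0,0],[0,0,0],[0,0,0],[0,0,0]], twist=[0,0,0,0,0])

```text
t: 4.12
eef_pos: [0.5846, -0.1359, 0.1556]
tool_rot: [-0.0, 1.0, 0.029, 0.0]
contact_force: [-1.8, 1.6, 6.7]
gripper_width: 0.155
```

```bash
python3 - <<'E'
from h import *
c=snap('wrist','w4.png')
o=get_obs(); print(o['t'],np.round(o['eef_pos'],4),np.round(o['tool_rot'],4),o['contact_force'],o['torque'],o['gripper_width'])
E
```

```text
4.1667 [ 0.5846 -0.1359  0.1556] [-0.000e+00  9.996e-01  2.900e-02  3.000e-04] [-1.97982824  1.32102359  6.85753433] [ 0.19644392  0.35497243 -0.02166053] 0.15060738016558478
```

View pics/w4.png

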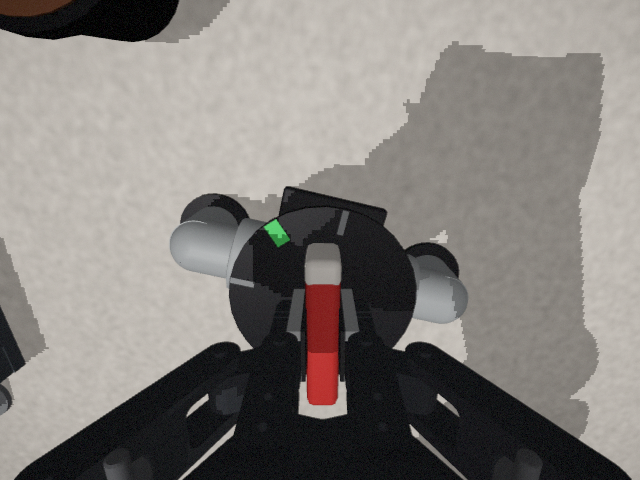

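>>> move_arm(gripper=[0,0,0,0,0], xyz=[[0,0,0],[0,0,0],[0,0,0],[0,0,0],[0,0,0]], twist=[-0.06,-0.12,-0.18,-0.24,-0.3])

```text
t: 4.58
eef_pos: [0.5845, -0.1352, 0.1556]
tool_rot: [-0.0, 0.984, 0.18, 0.0]
contact_force: [-3.1, 3.3, 6.4]
gripper_width: 0.15
```

>>> move_arm(gripper=[0,0,0,0,0], xyz=[[0,0,0],[0,0,0],[0,0,0],[0,0,0],[0,0,0]], twist=[-0.06,-0.12,-0.18,-0.22,-0.245])

```text
t: 5.0
eef_pos: [0.5842, -0.1347, 0.1556]
tool_rot: [-0.001, 0.955, 0.298, 0.0]
contact_force: [-3.9, 5.1, 7.8]
gripper_width: 0.151
```

>>> move_arm(gripper=[0,0,0], xyz=[[0,0,0],[0,0,0],[0,0,0]], twist=[0,0,0])

```text
t: 5.25
eef_pos: [0.5842, -0.1346, 0.1556]
tool_rot: [-0.001, 0.955, 0.297, 0.0]
contact_force: [-3.2, 3.5, 7.5]
gripper_width: 0.153
```

```bash
python3 - <<'E'
from h import *
c=snap('wrist','w5.png'); np.savez('w5.npz',**c)
o=get_obs(); print(o['t'],np.round(o['eef_pos'],4),np.round(o['tool_rot'],4),o['contact_force'],o['torque'],o['gripper_width'])
E
```

```text
5.3 [ 0.5843 -0.1346  0.1556] [-7.000e-04  9.547e-01  2.974e-01  0.000e+00] [-2.8726694   3.70865836  7.2903813 ] [0.82337876 0.68058373 0.05753096] 0.15432550493333105
```

View pics/w5.png

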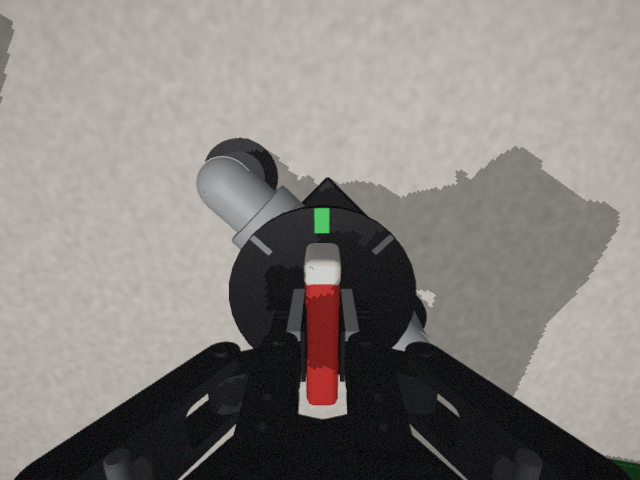

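The white tip at (322,265) lines up with the green mark at (322,220). Releasing and rising.

>>> move_arm(gripper=[0.4,0.6,0.8,0.8,0.8], xyz=[[0,0,0],[0,0,0],[0,0,0],[0,0,0],[0,0,0]], twist=[0,0,0,0,0])

```text
t: 5.72
eef_pos: [0.5843, -0.1364, 0.1547]
tool_rot: [0.0, 0.955, 0.297, -0.0]
contact_force: [0.0, -0.1, -0.5]
gripper_width: 0.801
```

>>> move_arm(gripper=[1,1,1,1,1], xyz=[[0,0,-1],[0,0,-4],[0,0,-8],[0,0,-12],[0,0,-15]], twist=[0,0,0,0,0])

```text
t: 6.13
eef_pos: [0.5849, -0.1361, 0.3091]
tool_rot: [0.001, 0.955, 0.297, 0.002]
contact_force: [1.5, -0.0, 0.9]
gripper_width: 1.004
```

```bash
python3 - <<'E'
from h import *
c=snap('wrist','w6.png'); c=snap('wrist','w6.png'); np.savez('w6.npz',**c)
o=get_obs(); print(o['t'],np.round(o['eef_pos'],4),np.round(o['tool_rot'],4),o['contact_force'],o['gripper_width'])
cv2.imwrite('pics/w6c.png',cv2.resize(c['pixels'][100:270,200:420,::-1],None,fx=3.5,fy=3.5,interpolation=cv2.INTER_CUBIC))
E
```

```text
6.2333 [ 0.5871 -0.1362  0.312 ] [0.0027 0.9549 0.2967 0.0051] [-0.63758117  0.2719549  -0.22192157] 0.9945644855515166
```

View pics/w6.png

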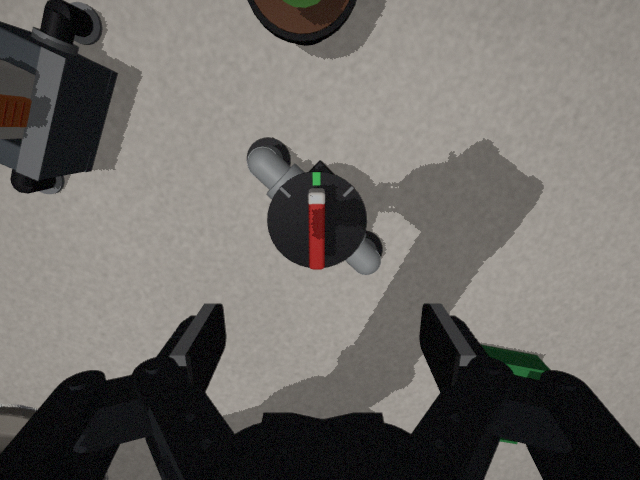

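View pics/w6c.png

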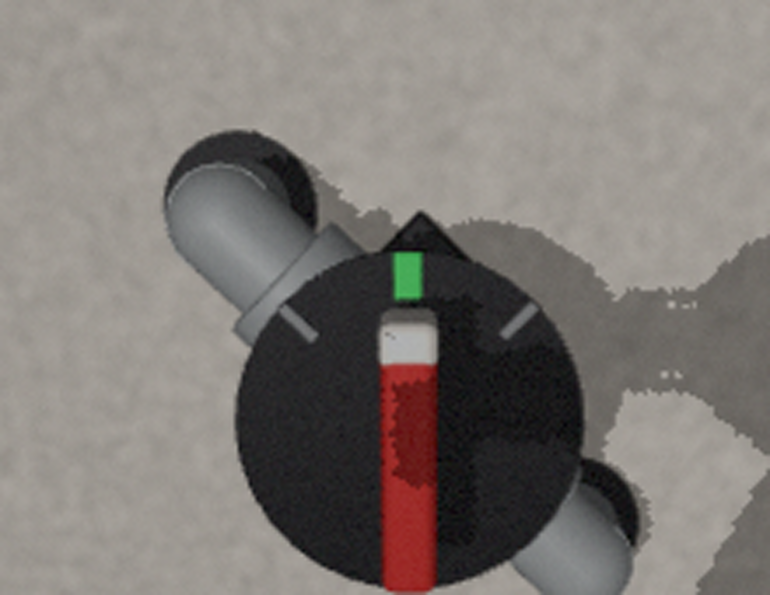

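The handle is aligned: bar at column 409 in the crop, between the grey marks at 298 and 520, with the green mark at 408. Now to the filter.

>>> move_arm(gripper=[1,1,1,1,1], xyz=[[1.4,-3.7,0],[2.8,-7.4,0],[4.2,-11.1,0],[5.6,-14.8,0],[7.0,-18.5,0]], twist=[0,0,0,0,0])

```text
t: 6.65
eef_pos: [0.5361, 0.0574, 0.305]
tool_rot: [0.0, 0.955, 0.297, -0.0]
contact_force: [0.9, 0.5, -0.2]
gripper_width: 0.998
```

>>> move_arm(gripper=[1,1,1,1,1], xyz=[[1.4,-3.7,0],[2.4,-6.5,0],[3.4,-8.1,0],[3.4,-8.1,0],[3.4,-8.1,0]], twist=[0.04,0.08,0.14,0.2,0.2])

```text
t: 7.07
eef_pos: [0.5186, 0.1436, 0.305]
tool_rot: [-0.0, 0.98, 0.201, -0.0]
contact_force: [0.2, -1.2, -0.2]
gripper_width: 0.997
```

```bash
python3 - <<'E'
from h import *
c=snap('wrist','w7.png'); c=snap('wrist','w7.png'); np.savez('w7.npz',**c)
o=get_obs(); print(o['t'],np.round(o['eef_pos'],4),np.round(o['tool_rot'],4),o['contact_force'],o['gripper_width'])
for q in('filter_unit','cassette_grip','cassette_center'): print(q,[(np.round(d['centre'],3).tolist(),round(d['p'],2)) for d in spot_point(q,'wrist')[:2]])
E
```

```text
7.1667 [0.5191 0.1414 0.3048] [ 3.000e-04  9.797e-01  2.007e-01 -2.000e-04] [ 0.57432435  0.10474217 -0.33846358] 1.0037547569122294
filter_unit []
cassette_grip [([0.518, 0.145, 0.094], 0.86)]
cassette_center [([0.517, 0.144, 0.065], 0.88)]
```

View pics/w7.png

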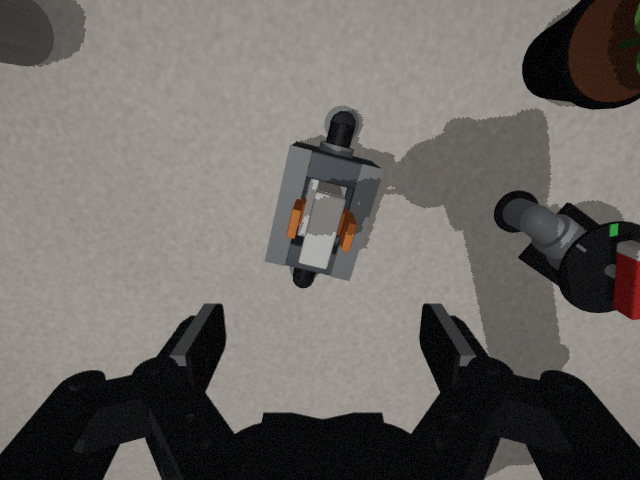

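The housing's top corners are near (293,143), (382,167), (350,280) and (265,262). The catches are at (296,219) and (348,230). I'll zoom in to measure.

```bash
python3 - <<'E'
from h import *
c=dict(np.load('w7.npz'))
cv2.imwrite('pics/w7c.png',cv2.resize(c['pixels'][130:290,240:400,::-1],None,fx=3.7,fy=3.7,interpolation=cv2.INTER_CUBIC))
E
```

```text
(no output)
```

View pics/w7c.png

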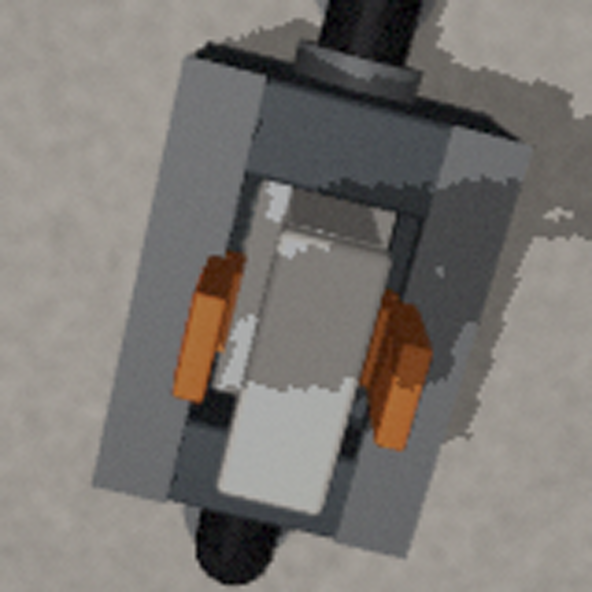

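```bash
cat >> h.py <<'E'
def plane(c,u,v,z):
    d=c['R'].T@np.array([(u-c['cx'])/c['fx'],(v-c['cy'])/c['fy'],1]); C=-c['R'].T@c['t']
    return C+d*(z-C[2])/d[2]
ang=lambda a,b:np.degrees(np.arctan2(b[1]-a[1],b[0]-a[0]))
E
python3 - <<'E'
from h import *
c=dict(np.load('w7.npz'))
def rep(n,z,pts):
    P=np.array([plane(c,240+x/3.7,130+y/3.7,z) for x,y in pts]); n_=np.linalg.norm
    # order: front-left, front-right, back-right, back-left
    print(n,P.mean(0),'yaw',ang(P[3],P[0]),ang(P[2],P[1]),'perp',ang(P[1],P[0])-90,ang(P[2],P[3])-90,'len',n_(P[0]-P[3]),n_(P[1]-P[2]),n_(P[0]-P[1]),n_(P[2]-P[3])); return P.mean(0)
rep('house',.075,[(195,58),(530,147),(408,557),(95,487)])
rep('casstop',.122,[(285,232),(388,255),(320,515),(220,492)])
a=rep('L',.118,[(195,292),(228,296),(205,400),(175,395)])
b=rep('R',.118,[(400,343),(432,350),(403,450),(375,445)])
print((a+b)/2,ang(b,a)-90,np.linalg.norm(a-b))
C=plane(c,240+195/3.7,130+292/3.7,.118)
E
```

```text
house [0.52137314 0.14079395 0.075     ] yaw 8.178796750259837 9.46368972035133 perp 8.725323119259983 9.475921319185716 len 0.10963013683970113 0.1085489135146084 0.08039159355868646 0.0828432370491076
casstop [0.52183155 0.14184687 0.122     ] yaw 9.035856467529806 9.89493252319202 perp 10.506370040088939 9.18481344043947 len 0.0582948594876319 0.05879185856977024 0.02136194975040406 0.022236464438422376
L [0.51863687 0.16377697 0.118     ] yaw 10.974375857954858 10.001568403531104 perp 16.10924902982812 13.204446429188522 len 0.023028513178459737 0.02339678267766792 0.006890033267131205 0.006470054523344838
R [0.52505049 0.11998742 0.118     ] yaw 11.237999140078742 9.347352365964786 perp 10.486100739211807 12.461330123514315 len 0.02339692851128694 0.023186074979718294 0.006956022013054468 0.006191878829289652
[0.52184368 0.14188219 0.118     ] 8.332559310570403 0.04425674184737766
```

>>> move_arm(gripper=[1,1,1,1,1], xyz=[[0.3,0.1,0],[0.3,0.1,2],[0.3,0.1,4.5],[0.3,0.1,7],[0.3,0.1,8]], twist=[0.12,0.24,0.243,0.243,0.243])

```text
t: 7.73
eef_pos: [0.5211, 0.1407, 0.222]
tool_rot: [0.001, 0.997, 0.079, -0.002]
contact_force: [0.2, -0.7, 1.0]
gripper_width: 0.996
```

>>> move_arm(gripper=[1], xyz=[[0,0,0]], twist=[0])

```text
t: 7.82
eef_pos: [0.5211, 0.141, 0.2225]
tool_rot: [0.001, 0.997, 0.08, -0.002]
contact_force: [0.6, 0.1, -0.1]
gripper_width: 1.001
```

```bash
python3 - <<'E'
from h import *
c=snap('wrist','w8.png'); c=snap('wrist','w8.png'); np.savez('w8.npz',**c)
o=get_obs(); print(o['t'],np.round(o['eef_pos'],4),np.round(o['tool_rot'],4),o['contact_force'],o['gripper_width'])
E
```

```text
7.9167 [0.5228 0.142  0.2255] [-1.000e-04  9.968e-01  7.970e-02  1.000e-04] [-0.06499288 -0.70685334  0.20621935] 1.0023202360836718
```

View pics/w8.png

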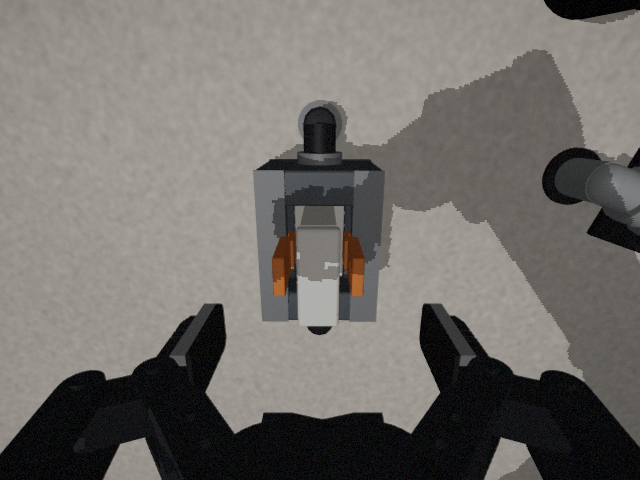

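The cassette is upright in the picture at column 319 with the jaws' middle at 322, so I'll apply a 1 mm correction and descend.

>>> move_arm(gripper=[1,1,1,1,1], xyz=[[0,-0.1,2],[0,-0.1,4],[0,-0.1,5.5],[0,-0.1,6.6],[0,-0.1,7.2]], twist=[0,0,0,0,0])

```text
t: 8.33
eef_pos: [0.5226, 0.1432, 0.1529]
tool_rot: [-0.0, 0.997, 0.08, 0.0]
contact_force: [0.9, -0.6, 1.1]
gripper_width: 1.001
```

>>> move_arm(gripper=[0.7,0.65,0.6,0.55,0.5], xyz=[[0,0,0],[0,0,0],[0,0,0],[0,0,0],[0,0,0]], twist=[0,0,0,0,0], squeeze=50)

```text
t: 8.75
eef_pos: [0.523, 0.1438, 0.1544]
tool_rot: [-0.0, 0.997, 0.08, 0.001]
contact_force: [-0.6, 1.2, 6.6]
gripper_width: 0.501
```

>>> move_arm(gripper=[0.4,0.2,0,0,0], xyz=[[0,0,0],[0,0,0],[0,0,0],[0,0,0],[0,0,0]], twist=[0,0,0,0,0])

```text
t: 9.17
eef_pos: [0.5232, 0.1443, 0.1556]
tool_rot: [-0.0, 0.997, 0.08, 0.002]
contact_force: [-4.7, 0.4, 16.6]
gripper_width: 0.394
```

```bash
python3 - <<'E'
from h import *
c=snap('wrist','w9.png'); np.savez('w9.npz',**c)
o=get_obs(); print(o['t'],np.round(o['eef_pos'],4),np.round(o['tool_rot'],4),o['contact_force'],o['torque'],o['gripper_width'],o['gripper_width']*85)
E
```

```text
9.2167 [0.5232 0.1442 0.1556] [-4.000e-04  9.968e-01  7.990e-02  1.600e-03] [-4.33650268  0.38765346 17.91975336] [-0.04033835  0.97253743 -0.06869703] 0.39825750514944913 33.851887937703175
```

View pics/w9.png

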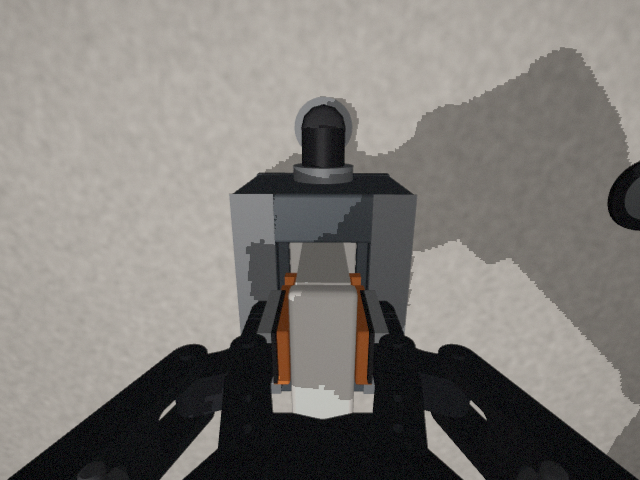

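```bash
python3 - <<'E'
from h import *
c=dict(np.load('w9.npz'))
cv2.imwrite('pics/w9c.png',cv2.resize(c['pixels'][260:430,220:430,::-1],None,fx=3.5,fy=3.5,interpolation=cv2.INTER_CUBIC))
print(c['fx'],-c['R'].T@c['t'])
E
```

```text
340.2956543936153 [0.60353228 0.155446   0.22434556]
```

View pics/w9c.png

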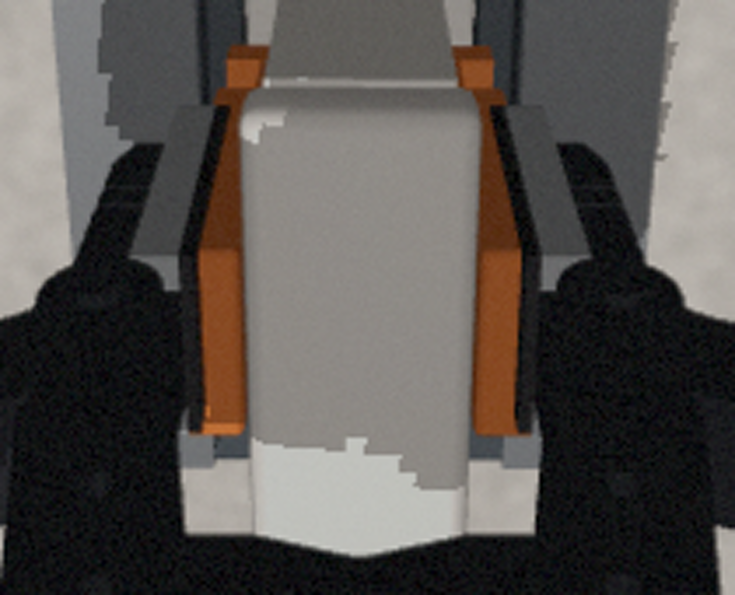

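```bash
python3 - <<'E'
from h import *
c=dict(np.load('w9.npz'))
f=lambda x,y,z:plane(c,220+x/3.5,260+y/3.5,z)
for z in(.112,.118):
  a,b=f(198,250,z),f(522,250,z);a2,b2=f(205,432,z),f(518,432,z)
  print(z,np.linalg.norm(a-b),np.linalg.norm(a2-b2),(a+b)/2,(a2+b2)/2, np.linalg.norm(a-a2))
a,b=f(241,100,.122),f(478,100,.122);print(np.linalg.norm(a-b),(a+b)/2)
o=get_obs()
for n in('scene','side'): print([(np.round(d['centre'],4),round(d['p'],2)) for q in('cassette_center','cassette_grip') for d in spot_point(q,n)[:1]])
snap('side','s9.png')
E
```

```text
0.112 0.035337227823342685 0.036130499128860974 [0.53029828 0.1433994  0.112     ] [0.50634742 0.1393405  0.112     ] 0.02429228448326574
0.118 0.03344998484080851 0.03420089018281459 [0.53420946 0.14404277 0.118     ] [0.51153774 0.14020064 0.118     ] 0.02299491493152948
0.022523743174582906 [0.55307994 0.14715686 0.122     ]
[(array([0.5205, 0.1479, 0.0671]), 0.95), (array([0.5181, 0.1412, 0.0977]), 0.59)]
[(array([0.5147, 0.142 , 0.066 ]), 0.77), (array([0.5219, 0.143 , 0.0967]), 0.7)]
```

The pads sit squarely on both catches, but they measure about 34 mm across, less than the nominal 40. 50 N looks more than the stops need, so I'll ease the squeeze and re-read before lifting.

>>> move_arm(gripper=[0,0,0,0], xyz=[[0,0,0],[0,0,0],[0,0,0],[0,0,0]], twist=[0,0,0,0], squeeze=30)

```text
t: 9.8
eef_pos: [0.5232, 0.1442, 0.1556]
tool_rot: [-0.0, 0.997, 0.08, 0.002]
contact_force: [-5.3, 0.5, 17.6]
gripper_width: 0.393
```

>>> move_arm(gripper=[0,0,0,0,0], xyz=[[0,0,-0.3],[0,0,-0.6],[0,0,-0.9],[0,0,-1.2],[0,0,-1.5]], twist=[0,0,0,0,0], squeeze=40)

```text
t: 10.22
eef_pos: [0.5221, 0.1431, 0.168]
tool_rot: [-0.0, 0.997, 0.08, -0.0]
contact_force: [0.6, 0.1, -3.0]
gripper_width: 0.393
```

```bash
python3 - <<'E'
from h import *
c=snap('wrist','w10.png')
o=get_obs(); print(o['t'],np.round(o['eef_pos'],4),np.round(o['tool_rot'],4),o['contact_force'],o['torque'],o['gripper_width'])
E
```

```text
10.2667 [0.5223 0.1432 0.1685] [-0.000e+00  9.968e-01  7.980e-02  2.000e-04] [ 0.14092452  0.08183848 -1.43668012] [ 0.04288025  0.03943694 -0.06249278] 0.40116943057767207
```

View pics/w10.png

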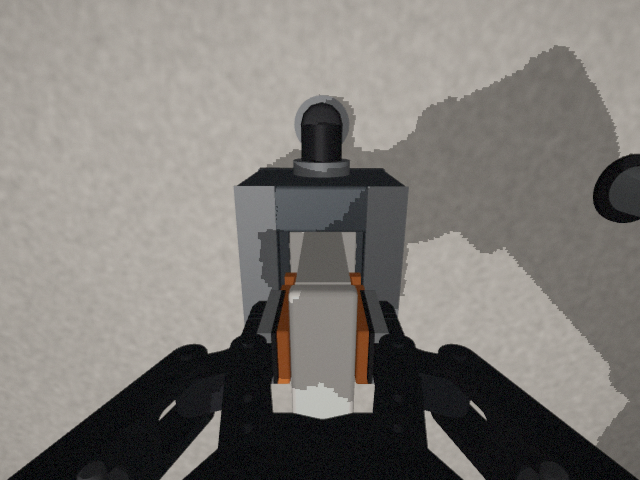

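The cassette hasn't moved in the jaws (block top still at columns 290–358) while the housing recedes, and the load on the tool is only about 2 N. It's free, so I'll keep lifting.

>>> move_arm(gripper=[0,0,0,0,0], xyz=[[0,0,-1],[0,0,-2],[0,0,-3],[0,0,-4],[0,0,-5]], twist=[0,0,0,0,0])

```text
t: 10.68
eef_pos: [0.5221, 0.1431, 0.2193]
tool_rot: [0.0, 0.997, 0.08, 0.0]
contact_force: [0.2, -0.0, -2.6]
gripper_width: 0.396
```

>>> move_arm(gripper=[0,0,0,0,0], xyz=[[0,0,-1],[0,0,-2],[0,0,-3],[0,0,-4],[0,0,-5]], twist=[0,0,0,0,0])

```text
t: 11.1
eef_pos: [0.5221, 0.1432, 0.2689]
tool_rot: [0.0, 0.997, 0.08, -0.0]
contact_force: [-0.1, -0.3, -2.8]
gripper_width: 0.396
```

>>> move_arm(gripper=[0,0,0,0,0], xyz=[[0,0,-0.5],[0,0,-1],[0,0,-1],[0,0,-1],[0,0,-1]], twist=[0,0,0,0,0])

```text
t: 11.52
eef_pos: [0.5219, 0.143, 0.2773]
tool_rot: [0.0, 0.997, 0.08, -0.001]
contact_force: [-0.2, -0.4, -1.9]
gripper_width: 0.399
```

```bash
python3 - <<'E'
from h import *
snap('wrist','w11.png')
ims=[]
for n in('scene','side'):
    c=snap(n,n+'11.png')
    print(n,[(q,np.round(d['centre'],4).tolist(),round(d['p'],2)) for q in('cassette_center','cassette_grip','cassette','filter_unit','pot','bottle','tray') for d in spot_point(q,n)[:1]])
    u,v=map(int,proj(c,np.array([.52,.142,.12]))); im=c['pixels'][v-65:v+65,u-65:u+65,::-1]
    ims.append(cv2.resize(im,(390,390),interpolation=cv2.INTER_CUBIC))
cv2.imwrite('pics/both11.png',np.hstack(ims))
o=get_obs(); print(o['t'],np.round(o['eef_pos'],4),np.round(o['tool_rot'],4),o['contact_force'],o['gripper_width'],o['joint_vel'])
E
```

```text
scene [('cassette_center', [0.5171, 0.146, 0.1868], 0.76), ('cassette_grip', [0.5163, 0.14, 0.2188], 0.92), ('cassette', [0.5205, 0.1385, 0.1317], 0.92), ('filter_unit', [0.5202, 0.145, -0.001], 0.63), ('pot', [0.7398, -0.0149, 0.0003], 0.64), ('bottle', [0.5548, 0.4725, 0.0001], 0.62), ('tray', [0.5062, -0.4785, 0.0005], 0.85)]
side [('cassette_center', [0.5151, 0.1388, 0.1887], 0.75), ('cassette_grip', [0.5213, 0.1426, 0.2207], 0.97), ('cassette', [0.5158, 0.1467, 0.1318], 0.67), ('pot', [0.738, -0.0167, -0.0027], 0.65), ('bottle', [0.5586, 0.4759, -0.0045], 0.74), ('tray', [0.5085, -0.4735, 0.0004], 0.75)]
12.3667 [0.5222 0.1432 0.2779] [0.     0.9968 0.0798 0.    ] [ 0.04959678 -0.7077548  -2.98271176] 0.3974526863348154 [-2.93839795e-04 -7.89486394e-04  6.89704777e-05 -1.25710894e-03
  1.60212444e-03  9.93645350e-04  9.27244299e-04]
```

View pics/both11.png

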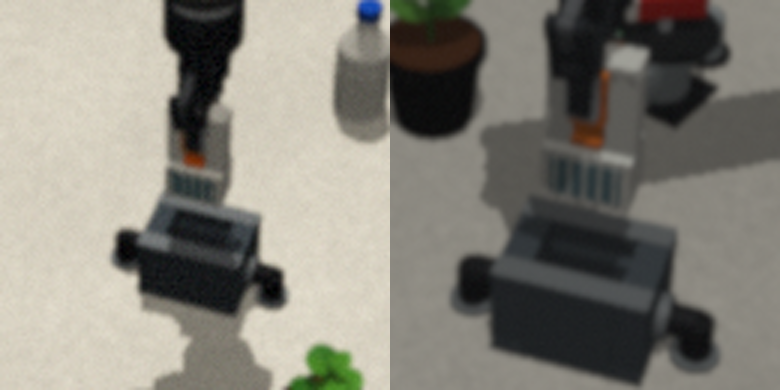

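View pics/w11.png

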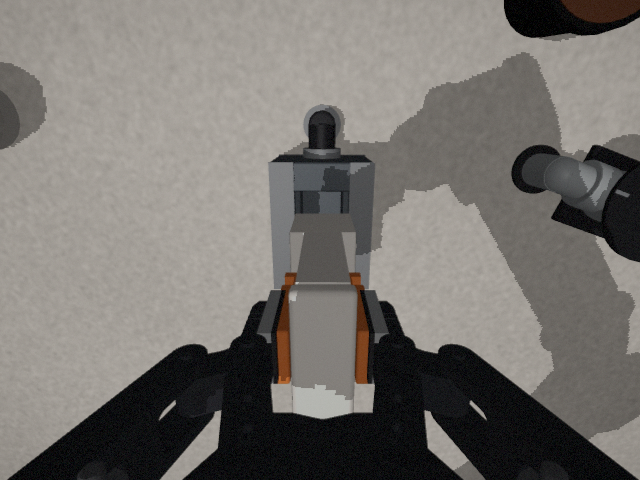

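Both views show the cassette upright above the housing with its lower edge at about 0.132 m. That is roughly 57 mm clear of the housing's 0.075 m top. The arm is still and the pot, bottle and tray haven't moved, so I'm handing in.

```bash
python3 - <<'E'
from station import *
print(hand_in())
E
```

```text
the job is handed in; nothing more can be done
None
```

I turned the valve handle to the half-open mark first, then pinched both catches and lifted the cassette straight up. I handed in at about 12.4 s, still holding it over the housing.

**Valve:** I turned the handle about 31° counter-clockwise from where it stood (about 14° open). After release, the wrist picture showed the bar in line with the green mark to within about 1°. I didn't measure it again after that, and nothing touched it.

**Cassette:** The networks in both views put the lower edge at about 0.132 m, roughly 57 mm clear above the housing top. It was upright, and joint speeds were near zero. The load on the tool was about 3 N and the grip was steady.

**Bystanders:** The pot and bottle were found within about 4 mm of where they stood, which is the networks' error. The scene camera put the tray about 7 mm in x from its first reading. The side camera had no valid first reading for the tray, so that is a weaker check, but the arm never went near it.

**Checks that disagreed:**
- **Catch width:** The squeezed catches measured about 34 mm across, by gripper opening and by picture, against the 40 mm given. The width stayed the same from 50 N down to 30 N, so I took the catches to be fully on their stops. I lifted and held at 40 N.
- **Push while closing:** The tool briefly read about 18 N upward as the fingers closed, and this went away on lifting.

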